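# Latch the bedside box

## Task

Shut the wooden box on the stool with its draw latch: take the wire loop by its thumb bar, gently lower it behind the keeper hooks on the sliding lid and draw it back under their lips without forcing it, let go, and then push the lever over, past centre, until it lies flat and holds the lid drawn in. Never lean hard on the loop or the lever, and leave everything else on the stool standing where it is.

Things in the scene. Friction and masses are not known exactly. Their poses are not given: they have to be found in the camera images.
- box: Light wooden box, 280 x 150 mm, 62 mm high, fixed to the stool. Origin: middle of its underside; z up, x along its length from latch to keeper. A fixed deck forms the top from x -140 to +15 mm, the sliding lid the rest. The lever's pivot axis (along y) is at x -30, z 78 mm.
- lid: Sliding wooden lid, top 62 mm above the stool, moves along box x only. Origin: on its top face at y 0, at box x +46 mm when at rest, below the nominal place of the seated cross wire. A soft seal springs it out: pulling it in (to -x) takes about 3.5 N per mm; it cannot go farther out. Carries the steel keeper.
- keeper_mark (a point): Lid point 8 mm over its top: nominal centre of the seated cross wire. All of the keeper may truly sit up to 6 mm off along x (screw slots; fixed, unmeasured). From here, nominal: two hooks at y +-15, 9 wide: flat top z +7 from x -13 to the lip at x +3, lip underside z +4, wall under it at x -2.5; plate top z -2.5; a 7 mm gap; two backstop blocks at y +-15, x +10 to +20, top z +11.5 (mm).
- lever: Flat steel lever, 24 mm wide, 6 mm thick. Origin: on its pivot. Its z tilts from vertical about box y by the opening angle: 0 flat and shut (handle along -x, 16 mm above the deck), 1.57 upright, stop at 2.1 (leaning to the keeper). Stiff, stays where left. Dead centre about 0.2 rad before flat, then it snaps shut; hooked, the push peaks at 4 to 15 N, 42 mm from the pivot.
- lever_end (a point): Middle of the lever's free end, 55 mm from its pivot (own x -55 mm).
- loop: The latch's wire loop, carried by the lever: pivoted at the lever's own x -23.9, z -2.4 mm (this origin). Own x runs along its two side wires (y +-26 mm, 5 mm thick) to the cross wire. Starts raised clear of the keeper; stiff, stays where left. Turning the lever over drags the cross wire up a little, so it stays hooked only if drawn back under the lips.
- cross_wire (a point): Middle of the loop's cross wire: round, 5 mm thick, 52 mm long along y, at own x 90 mm of the loop. Seated, its centre is 8 mm above the lid's top, against the hooks' walls under their lips.
- thumb_bar (a point): Middle of the thumb bar: round black grip, 10 mm thick, 26 mm long along y, on an 8 mm wide stem rising 26 mm from the cross wire and leaning back 0.25 rad in the loop's own frame (own x 83.6, z 25.2 mm). It spins freely on its axis. Pulled towards +x, the lever follows.
- glass: Steel drinking glass, 68 mm wide, 100 mm high, beside the box; bystander. Origin under its middle.
- bowl: Green ceramic bowl of hair pins, 100 mm wide, 38 mm high, beside the box; bystander. Origin under its middle.
- spec_holder: Wooden spectacle holder, 75 x 60 mm, 100 mm high; bystander. Origin under its middle.
- tube_box: Upright yellow tube-shaped plastic box, 51 mm wide, 165 mm high; bystander. Origin under its middle.
- hairbrush: Hairbrush, 200 mm long, lying; bystander. Origin under its middle.
- clock: White alarm clock, 40 x 90 mm, 82 mm high; bystander. Origin under its middle.

How it is judged:
By the outcome, as a careful person would: the job done as asked, in the order asked, and still so for the second after the job is handed in, with the robot touching nothing.
It also fails if it takes over 51 s, if anything falls off the work surface, if the arm or the gripper's body presses on something with over 40 N, if the wrist force passes 120 N, or if a joint passes its speed limit or range.

## Robot

A 6-joint arm with a two-finger parallel gripper is mounted at the origin on the work surface. World frame = base frame: x ahead of the robot, y to its left, z up, the work surface at z = 0. Lengths are in m, angles in degrees, forces in N, time in s.
With the tool pointing down it reaches from about 0.35 to 0.875 m from the base axis. Payload 4.2 kg.
Tool frame: the origin (TCP) lies on the centre line of the jaws, within the pads' length; the fingertips stand 19 mm ahead of it and the grasp point (between the pads) is the TCP; z points along the fingers, y is the line along which they close (so a half turn about z gives the same grasp; the last joint's range is limited). The gripper opens to 87 mm and grips with 3 to 60 N. Pads are 19 mm wide; open, the fingers measure 117 mm over their backs; the gripper's body (75 mm by 190 mm) begins 51 mm behind the grasp point.
Start: joints at [91.765, 22.042, 0.453, 0, -68.411, -14.817], TCP at [0.141, 0.609, 0.242] pointing down, gripper open.
Joint ranges: [-179.83, 179.83], [-69.29, 118.12], [-61.27, 80.66], [-181.25, 117.63], [-171.15, -9.14], [-177.46, 177.46]. Speed limits (degrees/s): [159.86, 159.86, 180, 180, 180, 180].

## Interface

Orientations are given as a 3x3 rotation matrix whose columns are the frame's x, y, z axes.
In Python, from station import sense, capture, finish_job, search_frame, masks_of gives the robot as it stands.
- The arm moves only by the tool drive_tool, never from a script. Its argument "rows" is a list of rows, each a list of 7 numbers: the opening in per cent of the stroke, from 0 (shut) to 100 (fully open), then the shift along the world's x, y, z in mm, then the turn, a rotation vector about the world's x, y, z in rad. In form: [[fingers, dx, dy, dz, wx, wy, wz], ...]. A call has 1 to 5 rows; each row shifts and turns the commanded pose from where the row before left it; what a row does not reach is not made up. A row lasts 1/12 s, in which the tool goes at most 41.7 mm and 7.16 degrees, less where a joint would pass 70% of its speed; a pose out of reach is approached as far as the arm can. A call is refused whole if a number of a shift passes 41.7 or a number of a turn 0.125, either way. A call with a gripper value outside its range is refused whole. The fingers move at their own pace and stop on an object; the grip force is fixed at half the most. Time passes only in rows, so rows that do not move let the fingers close. It gives the time, the measured TCP pose, the force, the opening and the grip force at its end, in the units of the state.
- sense(): the state, without advancing time (a new reading comes with each control period).
- capture(name): name is "scene" or "top" or "wrist"; returns a dict with "frame" (480x640x3 uint8, red, green, blue), "z_map" (480x640 float32, m along the optical axis (not along the pixel's ray), 0 where there is no reading), "fx", "fy", "cx", "cy" (pixels), "R" (3x3) and "t" (3): a world point X has camera coordinates R X + t; the wrist camera has in their place "T_tool_cam" (4x4, takes a point from camera to tool coordinates, whose origin is the TCP and whose axes are the flange's). Camera axes: x right, y down, z forward; pixel columns grow to the right and rows downward; lengths in m; the calibration is good to about 2 mm. A picture is of the moment at which its call begins: read the wrist's pose just before it.
- finish_job(): hands the job in; it is judged then, once.
Trained networks look in a picture, given as the dict that the camera call returned (one of the last four; its "shot" number tells which), for a name from the list of things; names that differ only in an ending like _2 or _b are one class to them, and where a whole thing is asked for, a point or a joint stands for the part that bears it (a point fixed in the world has none). Each returns a list of dicts, best first, with "p" (0 to 1); they miss things now and then, are a little off and sometimes report something else, mostly with a low value. They report only what shows in the picture. A call takes as long as a camera call.
- search_frame(label, picture): "xy" ([column, row] in pixels, amid what is visible of it).
- masks_of(label, picture): "region" (480x640 bool, what is visible of it) and "xy" ([column, row] in pixels, amid what is visible of it).
The state is a dict: "time_s": time; "joints": joint angles; "joint_velocities": joint speeds; "effort": joint torques, N m; "tcp_pos": TCP position; "ee_rot": TCP orientation; "wrist_force": force on the tool from outside, world axes, zero at the start; "moment": the same for the moment, N m; "gripper_width": opening from 0.0 (shut) to 1.0 (fully open); "gripper_force": force on a finger pad.
Only numpy, scipy, OpenCV 4.12 (cv2) and the standard library are available. Lean on these libraries where they do the work, as an engineer would, in place of code of your own. Each camera call takes 0.05 s, during which the arm holds its last target. There are 200 camera calls.

## Working session

There is one attempt and no reset: what is moved stays moved. The work goes in short steps, Python scripts to look and compute and a tool call to move; the robot and the scene stay as the last step left them, time stands still between calls to the robot, and variables do not carry over. Pictures are saved under pics/ and viewed, at most 10 in all, crops included, and the job is handed in when it is done.

Besides the shell and the picture viewer there is one more tool, called after "Request:" by a JSON object that holds its "name" and its "arguments". drive_tool: Moves the arm, as the interface text tells. Its arguments: {"type":"object","properties":{"rows":{"type":"array"}},"required":["rows"]}

```bash
mkdir -p pics
cat > h.py <<'E'
import numpy as np, cv2
from station import sense, capture, finish_job, search_frame, masks_of
def w(c,u,v,z,st=None):
    p=np.array([(u-c['cx'])/c['fx']*z,(v-c['cy'])/c['fy']*z,z])
    if 'T_tool_cam' in c:
        T=np.array(c['T_tool_cam']); p=T[:3,:3]@p+T[:3,3]
        return np.array(st['ee_rot'])@p+np.array(st['tcp_pos'])
    R=np.array(c['R']);return R.T@(p-np.array(c['t']))
def cloud(c,st=None,m=None):
    z=c['z_map']; m=(z>0)if m is None else (m&(z>0))
    v,u=np.nonzero(m); zz=z[v,u]
    p=np.stack([(u-c['cx'])/c['fx']*zz,(v-c['cy'])/c['fy']*zz,zz],1)
    if 'T_tool_cam' in c:
        T=np.array(c['T_tool_cam']); p=p@T[:3,:3].T+T[:3,3]
        return p@np.array(st['ee_rot']).T+np.array(st['tcp_pos'])
    return (p-np.array(c['t']))@np.array(c['R'])
def save(n,im): cv2.imwrite('pics/'+n,im[:,:,::-1])
E
python3 - <<'E'
from h import *
np.set_printoptions(precision=4,suppress=True)
s=sense();print(s['time_s'],s['tcp_pos'],s['ee_rot'],s['wrist_force'],s['gripper_width'])
for n in ['scene','top']:
    c=capture(n);save(n+'0.png',c['frame']);print(n,np.array(c['R']),c['t'])
    for l in ['box','lid','lever','loop','thumb_bar','cross_wire','lever_end','keeper_mark','glass','bowl','spec_holder','tube_box','hairbrush','clock']:
        r=masks_of(l,c)
        if r:
            m=r[0]['region']; P=cloud(c,None,m)
            print(l,round(r[0]['p'],2),np.round(r[0]['xy']),m.sum(), np.median(P,0) if len(P) else None, P.min(0) if len(P) else '',P.max(0) if len(P) else '')
E
```

```text
0.0 [0.141  0.6083 0.2405] [[ 0.9741 -0.226  -0.0004]
 [-0.226  -0.9741 -0.0022]
 [ 0.0001  0.0022 -1.    ]] [ 0.3306  0.4896 -1.3781] 0.9977385310630859
scene [[-0.7039  0.7103 -0.0059]
 [ 0.479   0.4685 -0.7424]
 [-0.5245 -0.5254 -0.67  ]] [ 0.3625 -0.1779  1.5684]
box 0.63 [299. 241.] 5846 [ 0.5762 -0.0501  0.0604] [ 0.3414 -0.2058 -0.0035] [0.6851 0.0062 0.1399]
lid 0.8 [275. 252.] 1859 [ 0.6291 -0.0635  0.0613] [ 0.5665 -0.1488  0.0475] [0.6798 0.0002 0.0835]
lever 0.87 [305. 222.] 214 [ 0.5212 -0.0736  0.1085] [ 0.4554 -0.1457  0.0555] [ 0.6018 -0.0438  0.1399]
loop 0.72 [283. 227.] 153 [ 0.5889 -0.074   0.1082] [ 0.5177 -0.1339  0.0613] [ 0.6029 -0.0438  0.1399]
thumb_bar 0.5 [283. 226.] 154 [ 0.5954 -0.074   0.1092] [ 0.5185 -0.1457  0.057 ] [ 0.6046 -0.0446  0.1399]
cross_wire 0.52 [282. 227.] 198 [ 0.5917 -0.077   0.1077] [ 0.4899 -0.2062 -0.0015] [ 0.6046 -0.0438  0.1399]
lever_end 0.53 [304. 220.] 321 [ 0.5237 -0.0737  0.1074] [ 0.4577 -0.2037  0.0028] [ 0.604  -0.0438  0.1399]
keeper_mark 0.61 [277. 251.] 1915 [ 0.6284 -0.0645  0.0613] [ 0.5348 -0.208  -0.0036] [0.6798 0
[... 1419 characters left out ...]
[ 0.6231 -0.0748  0.0624] [ 0.563  -0.1473 -0.0031] [0.6923 0.0002 0.1341]
glass 0.73 [265. 213.] 709 [0.5885 0.0814 0.0425] [ 0.5444  0.0453 -0.0028] [0.6333 0.1135 0.1065]
bowl 0.82 [392. 256.] 1215 [ 0.4764 -0.2382  0.0186] [ 0.4263 -0.283  -0.0029] [ 0.5234 -0.185   0.0449]
spec_holder 0.77 [153. 325.] 969 [0.2958 0.3389 0.0149] [ 0.2477  0.3035 -0.0042] [0.3345 0.415  0.1034]
tube_box 0.98 [389. 131.] 780 [ 0.7587 -0.2146  0.145 ] [ 0.7471 -0.2622 -0.0023] [ 0.8073 -0.1945  0.1705]
hairbrush 0.63 [470. 315.] 1162 [ 0.3241 -0.4243  0.0179] [ 0.2009 -0.458  -0.0045] [ 0.4013 -0.406   0.0263]
clock 0.96 [196. 132.] 900 [0.7704 0.2671 0.0715] [ 0.7543  0.2259 -0.0025] [0.8259 0.3286 0.0858]
```

Run:
```python
from h import *
np.set_printoptions(precision=4,suppress=True)
c=capture('top');d=capture('scene')
a=cv2.resize(c['frame'][150:300,230:430],(800,600),interpolation=cv2.INTER_CUBIC)
b=cv2.resize(d['frame'][170:320,200:400],(800,600),interpolation=cv2.INTER_CUBIC)
save('pair.png',cv2.resize(np.hstack([a,b]),(800,300),interpolation=cv2.INTER_AREA));
P=cloud(c);q=P[(abs(P[:,2]-.062)<.004)&(P[:,0]>.35)&(P[:,0]<.73)&(P[:,1]>-.19)&(P[:,1]<.03)]
r=cv2.minAreaRect((q[:,:2]*1000).astype(np.float32));print(r,len(q),np.median(q[:,2]))
Q=P[(P[:,2]>.072)&(P[:,0]>.4)&(P[:,0]<.7)&(P[:,1]>-.15)&(P[:,1]<.01)]
print(len(Q)); print(Q[np.argsort(Q[:,0])][::3]*1000)
```

```text
((535.291748046875, -73.89624786376953), (150.09738159179688, 277.94525146484375), 88.8418960571289) 5657 0.06198746329206325
467
[[ 499.2933  -87.8655   84.5593]
 [ 502.0365  -64.2215   80.5296]
 [ 502.4299  -83.4833   78.3039]
 [ 502.6005  -66.8142   76.0617]
 [ 502.9557  -69.3458   73.2931]
 [ 503.9858  -61.6846   84.0602]
 [ 504.1957  -64.1346   82.5026]
 [ 504.3675  -78.4934   81.8532]
 [ 504.4828  -76.1606   80.8104]
 [ 505.2305  -70.7424   93.6119]
 [ 505.5642  -75.5992   91.228 ]
 [ 505.753   -78.0455   89.8639]
 [ 505.7703  -53.7362  107.0188]
 [ 505.9812  -56.1252  105.5051]
 [ 506.0959  -72.4938  105.4336]
 [ 506.1437  -51.5003  104.0159]
 [ 506.2667  -58.5435  103.4151]
 [ 506.3612  -70.2627  103.2676]
 [ 506.4736  -87.875    84.6818]
 [ 506.5297  -98.3965  103.3663]
 [ 506.7484 -100.8658  101.7959]
 [ 507.1507  -84.667    97.8724]
 [ 507.8639  -62.9653  109.4427]
 [ 508.1582  -53.7413  106.7449]
 [ 508.2805  -81.7492  107.2001]
 [ 508.446   -74.8262  105.5973]
 [ 508.5556  -49.171   103.4925]
 [ 508.6645  -58.5518  103.1272]
 [ 508.7071  -91.2918  104.4243]
 [ 508.9054  
[... 3478 characters left out ...]
.7959]
 [ 591.1295  -85.5908   85.9443]
 [ 591.4361 -100.6997  108.6004]
 [ 591.7049  -77.6328  139.915 ]
 [ 591.9041  -70.8194  138.7102]
 [ 592.1883  -82.3474  137.8642]
 [ 592.3138  -86.9695  137.4714]
 [ 592.5006 -100.2138  114.9325]
 [ 592.9071  -51.086   110.9735]
 [ 593.8591  -61.6198   83.5958]
 [ 593.9964 -103.1241  107.9604]
 [ 594.6079  -85.9085   80.9801]
 [ 595.3163 -100.3794  112.9497]
 [ 595.6554  -48.7814  109.2319]
 [ 595.7538  -91.1366  110.5159]
 [ 596.056  -103.004   109.587 ]
 [ 596.5478  -61.6631   82.4831]
 [ 597.1667  -59.3679   79.4218]
 [ 597.5881  -62.7986  111.9894]
 [ 598.0941  -58.1939  109.4507]
 [ 598.5157 -100.6805  109.2384]
 [ 600.0643  -51.0647  111.1531]]
```

Request:
{"name": "drive_tool", "arguments": {"rows": [[60,20,-35,10,0,0,-0.12],[60,20,-35,10,0,0,-0.12],[60,20,-35,10,0,0,-0.12],[60,20,-35,10,0,0,-0.12],[60,20,-35,10,0,0,-0.12]]}}

```text
time_s: 2.02
tcp_pos: [0.2417, 0.4321, 0.292]
ee_rot: [[0.673, -0.74, 0.0], [-0.74, -0.673, 0.0], [0.0, -0.0, -1.0]]
wrist_force: [-0.0, -0.5, -0.2]
gripper_width: 0.708
gripper_force: 0.0
```

View pics/pair.png

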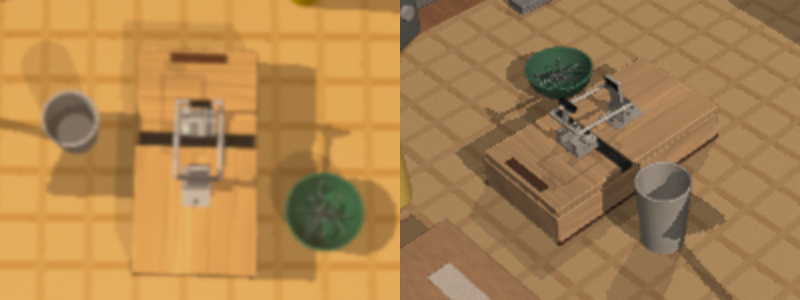

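Request:
{"name": "drive_tool", "arguments": {"rows": [[50,26,-32,0,0,0,-0.123],[50,26,-32,0,0,0,-0.123],[50,26,-32,0,0,0,-0.123],[50,26,-32,0,0,0,-0.123],[50,26,-32,0,0,0,-0.123]]}}

```text
time_s: 2.43
tcp_pos: [0.3718, 0.2721, 0.2921]
ee_rot: [[0.122, -0.992, 0.001], [-0.992, -0.122, 0.001], [-0.001, -0.001, -1.0]]
wrist_force: [-0.1, 0.8, -0.8]
gripper_width: 0.506
gripper_force: 0.0
```

Request:
{"name": "drive_tool", "arguments": {"rows": [[40,22,-32,-8,0,0,-0.123],[40,22,-32,-8,0,0,0],[40,22,-32,-8,0,0,0],[40,22,-32,-8,0,0,0],[40,22,-32,-8,0,0,0]]}}

```text
time_s: 2.85
tcp_pos: [0.4819, 0.112, 0.2516]
ee_rot: [[0.005, -1.0, 0.001], [-1.0, -0.005, 0.001], [-0.001, -0.001, -1.0]]
wrist_force: [0.0, 1.0, 0.5]
gripper_width: 0.402
gripper_force: 0.0
```

Request:
{"name": "drive_tool", "arguments": {"rows": [[40,22,-32,0,0,0,0],[40,22,-33,0,0,0,0],[40,22,-33,0,0,0,0],[40,22,-33,0,0,0,0],[40,0,-32,0,0,0,0]]}}

```text
time_s: 3.27
tcp_pos: [0.5722, -0.0512, 0.2509]
ee_rot: [[0.004, -1.0, 0.001], [-1.0, -0.004, -0.001], [0.001, -0.001, -1.0]]
wrist_force: [1.8, -0.0, -0.5]
gripper_width: 0.401
gripper_force: 0.0
```

Run:
```python
from h import *
np.set_printoptions(precision=1,suppress=True)
s=sense();c=capture('wrist');save('w1.png',c['frame'])
print(s['tcp_pos'],np.array(s['ee_rot']),np.array(c['T_tool_cam']),c['fx'],s['joints'],s['time_s'],s['gripper_width'])
P=cloud(c,s)*1000;print((c['z_map']>0).mean(),P.min(0),P.max(0))
np.save('w1.npy',c['z_map'])
for l in ['thumb_bar','loop','lever','lid']:
    r=search_frame(l,c);print(l,[(round(q['p'],2),np.round(q['xy'])) for q in r[:2]])
```

```text
[ 0.6 -0.1  0.3] [[ 0. -1.  0.]
 [-1. -0. -0.]
 [ 0. -0. -1.]] [[ 0.  -1.  -0.3  0.1]
 [ 1.   0.  -0.  -0. ]
 [ 0.  -0.3  1.  -0.1]
 [ 0.   0.   0.   1. ]] 345.72719412897277 [ 11.1  16.7  -6.1   0.1 -67.1 -10.8] 3.2667 0.4005512204869214
0.9960221354166666 [ 175.  -392.3 -755.5] [1694.5  905.2  353.9]
thumb_bar [(0.96, array([300., 203.]))]
loop [(0.93, array([300., 207.]))]
lever [(0.64, array([332., 235.])), (0.48, array([78., 30.]))]
lid [(0.73, array([427.,  31.])), (0.16, array([334., 234.]))]
```

View pics/w1.png

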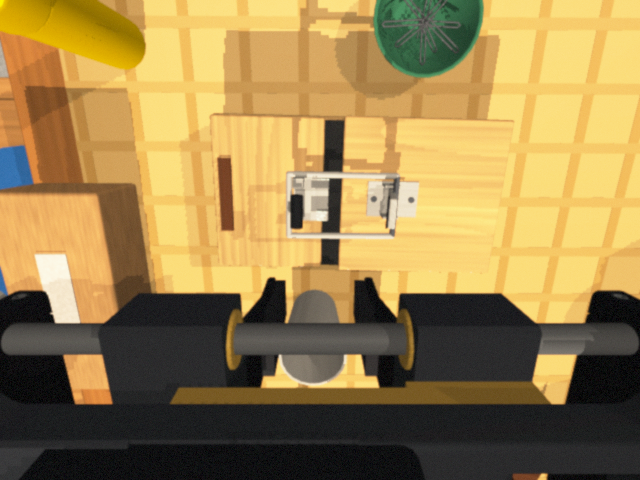

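```bash
cat >> h.py <<'E'
from scipy.optimize import fsolve
# box-frame planar latch kinematics (mm): wire (x,z) -> lever angle, loop tilt(down), bar xz
def pv(t): return np.array([-30-23.9*np.cos(t)-2.4*np.sin(t), 78+23.9*np.sin(t)-2.4*np.cos(t)])
def lp(t,a,p): return pv(t)+p[0]*np.array([np.cos(a),-np.sin(a)])+p[1]*np.array([np.sin(a),np.cos(a)])
def solve(x,z,p=(90,0),g=(1.5,.2)):
    t,a=fsolve(lambda q: lp(q[0],q[1],p)-[x,z],g)
    return t,a,lp(t,a,(90,0)),lp(t,a,(83.6,25.2))
E
python3 - <<'E'
from h import *
np.set_printoptions(precision=1,suppress=True)
s=sense();c=capture('wrist')
print(np.array(s['tcp_pos'])*1000,np.round(c['T_tool_cam'],4))
P=cloud(c,s)*1000
q=P[(abs(P[:,2]-62)<3)&(P[:,0]>350)&(P[:,0]<730)&(P[:,1]>-190)&(P[:,1]<30)]
print(cv2.minAreaRect(q[:,:2].astype(np.float32)),np.median(q[:,2]),np.percentile(q[:,0],[0,.5,99.5,100]),np.percentile(q[:,1],[0,.5,99.5,100]))
Q=P[(P[:,2]>67)&(P[:,0]>480)&(P[:,0]<640)&(P[:,1]>-130)&(P[:,1]<-30)]
im=np.zeros((1,1))
for y0 in range(-104,-40,4):
    z=Q[(Q[:,1]>=y0)&(Q[:,1]<y0+4)]; z=z[np.argsort(z[:,0])]
    z=z[z[:,0]>555]
    print(y0,' '.join(f'{a[0]:.0f}:{a[2]:.0f}' for a in z[::2]))
L=Q[(Q[:,0]<535)&(Q[:,2]>112)];print('lever',len(L),L[:,0].min(),L[:,0].max(),L[:,2].max(),L[L[:,2]>129].mean(0))
B=Q[(Q[:,0]>575)&(Q[:,2]>129)];print('bar',len(B),B.min(0),B.max(0),B.mean(0))
for t,a in [(1.57,0),(1.7,0),(1.8,-.05)]: print(t,a,pv(t),lp(t,a,(90,0)),lp(t,a,(83.6,25.2)))
E
```

```text
[569.  -49.1 251.5] [[ 0.  -1.  -0.3  0.1]
 [ 1.   0.  -0.  -0. ]
 [ 0.  -0.3  1.  -0.1]
 [ 0.   0.   0.   1. ]]
((537.7960815429688, -72.80010986328125), (150.04364013671875, 278.3666687011719), 88.80982971191406) 62.90648836777907 [397.7 400.6 674.9 678. ] [-148.3 -146.6    1.4    4.6]
-104 555:108 556:106 556:108 557:107 557:107 558:109 558:107 559:106 559:110 560:109 561:109 561:109 562:109 562:105 562:109 563:109 564:110 564:110 565:108 566:108 566:108 566:107 567:108 567:109 568:108 569:109 569:109 570:109 571:110 571:109 571:108 572:110 572:109 573:109 574:109 574:107 575:108 575:111 575:108 576:109 577:110 577:108 578:109 579:109 579:109 580:109 580:110 580:109 581:109 582:111 582:110 583:110 584:111 584:109 584:110 585:111 585:110 586:110 587:110 588:110 588:109 588:110 589:112 589:109 590:110 591:111 591:110 592:111 592:111 593:109 593:112 593:110 594:111 594:109 595:111 595:110 596:112 596:110 596:112 597:110 597:112 597:110 598:111 598:111 599:111 599:110 600:111 600:109 600:112 601:111 601:111
-100 555:109 556:108 556:108 557:107 557:109 557:107 557:109 558:108 558:109 5
[... 28228 characters left out ...]
83 591:282 591:282 591:283 591:283 591:282 591:282 591:283 591:283 591:282 592:282 592:283 592:283 592:281 592:282 592:284 592:283 592:282 592:283 592:282 592:283 592:292 592:294 592:290 592:293 592:283 593:285 593:285 593:285 593:293 593:292 593:295 593:291 593:287 593:289 593:289 593:287 593:288 593:286 593:286 593:288 593:286 593:287 593:290 593:282 593:292 593:291 593:286 593:285 593:283
lever 25208 483.7486253953071 534.9995285781553 347.67171676543273 [515.  -74.  326.8]
bar 44655 [575.  -87.3 130.1] [640.  -36.8 354.5] [602.7 -74.5 330. ]
1.57 0 [-32.4 101.9] [ 57.6 101.9] [ 51.2 127.1]
1.7 0 [-29.3 102. ] [ 60.7 102. ] [ 54.3 127.2]
1.8 -0.05 [-26.9 101.8] [ 63.  106.3] [ 55.3 131.2]
```

Request:
{"name": "drive_tool", "arguments": {"rows": [[40,5,-5,-20,0,0,-0.018],[40,5,-5,-20,0,0,0],[40,5,-5,-20,0,0,0],[40,4,-5,-18,0,0,0],[40,4,-5,-15,0,0,0]]}}

```text
time_s: 3.98
tcp_pos: [0.5918, -0.0727, 0.1575]
ee_rot: [[-0.01, -1.0, -0.001], [-1.0, 0.01, 0.0], [-0.0, 0.001, -1.0]]
wrist_force: [-0.3, 0.4, 0.1]
gripper_width: 0.4
gripper_force: 0.0
```

Run:
```python
from h import *
np.set_printoptions(precision=1,suppress=True)
s=sense();c=capture('wrist');save('w2.png',c['frame'])
print(np.array(s['tcp_pos'])*1000,s['wrist_force'],s['joints'])
P=cloud(c,s)*1000
Q=P[(P[:,0]>555)&(P[:,0]<640)&(P[:,1]>-110)&(P[:,1]<-40)]
B=Q[(Q[:,2]>128)&(Q[:,2]<145)&(abs(Q[:,0]-592)<12)&(abs(Q[:,1]+74)<18)];print('bar',len(B),np.percentile(B,[1,50,99],axis=0))
def e(lo,hi,x0,x1,y0,y1):
    q=Q[(Q[:,2]>lo)&(Q[:,2]<hi)&(Q[:,0]>x0)&(Q[:,0]<x1)&(Q[:,1]>y0)&(Q[:,1]<y1)];return len(q),np.percentile(q[:,[0,2]],[2,50,98],axis=0).ravel() if len(q) else 0
for y in [(-94,-86),(-61,-54)]: print('hook',e(75,81,560,590,*y),'gap',e(65,71,575,595,*y),'block',e(81,86,583,605,*y),'wire',e(106,114,595,606,*y))
for x,z in [(62.5,109.5),(58,98),(52,90),(48.3,88),(48.3,82),(48.3,76),(48.3,72),(48.3,70),(45,70),(41.8,70)]:
    t,a,wr,b=solve(x,z);print(x,z,'t %.2f a %.2f'%(t,a),b)
```

```text
[591.8 -72.7 157.5] [-0.3  0.4  0.1] [  8.5  23.4 -10.4  -0.  -56.3  -9.1]
bar 932 [[587.3 -87.4 130.9]
 [592.1 -75.8 137.5]
 [596.9 -61.7 139.4]]
hook (99, array([566.9,  77.3, 574.9,  78.6, 582.2,  79.8])) gap (54, array([575.6,  67.1, 585.3,  68.4, 594.2,  70.3])) block (81, array([589.7,  81.6, 593.6,  82.7, 597.6,  84. ])) wire (106, array([597.6, 109.5, 599.6, 111. , 601.7, 112.3]))
hook (203, array([567.5,  77.3, 575.2,  78.6, 582.8,  79.9])) gap (29, array([581.1,  67.1, 583.8,  68.3, 584.6,  69.8])) block (0, 0) wire (83, array([598.1, 109.3, 600. , 111. , 602.4, 112.2]))
62.5 109.5 t 1.79 a -0.09 [ 54.  134.1]
58 98 t 1.59 a 0.04 [ 52.7 123.5]
52 90 t 1.36 a 0.12 [ 48.7 115.8]
48.3 88 t 1.20 a 0.13 [ 45.1 113.8]
48.3 82 t 1.25 a 0.20 [ 47. 108.]
48.3 76 t 1.32 a 0.28 [ 49. 102.]
48.3 72 t 1.38 a 0.33 [50.4 97.9]
48.3 70 t 1.41 a 0.35 [51.  95.9]
45 70 t 1.25 a 0.34 [47.3 95.9]
41.8 70 t 1.06 a 0.31 [43.4 95.9]
```

View pics/w2.png

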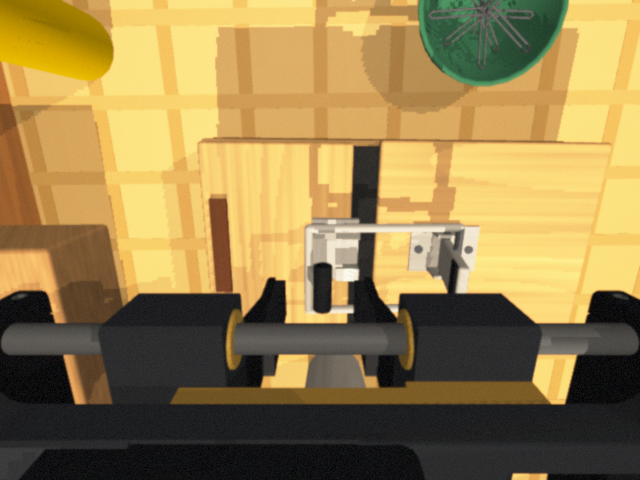

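Request:
{"name": "drive_tool", "arguments": {"rows": [[40,0,-2,-8,0,0,0],[40,0,0,-7,0,0,0],[20,0,0,0,0,0,0],[5,0,0,0,0,0,0],[0,0,0,0,0,0,0]]}}

```text
time_s: 4.45
tcp_pos: [0.5925, -0.0758, 0.1446]
ee_rot: [[-0.012, -1.0, 0.002], [-1.0, 0.012, 0.0], [-0.0, -0.002, -1.0]]
wrist_force: [0.5, 0.6, -0.2]
gripper_width: 0.256
gripper_force: 0.0
```

Request:
{"name": "drive_tool", "arguments": {"rows": [[0,0,0,0,0,0,0],[0,0,0,0,0,0,0],[0,0,0,0,0,0,0],[0,0,0,0,0,0,0]]}}

```text
time_s: 4.78
tcp_pos: [0.592, -0.0761, 0.1437]
ee_rot: [[-0.013, -1.0, 0.0], [-1.0, 0.013, 0.0], [-0.0, -0.0, -1.0]]
wrist_force: [-0.9, 0.8, -0.1]
gripper_width: 0.102
gripper_force: 30.0
```

Request:
{"name": "drive_tool", "arguments": {"rows": [[0,-0.5,0,-5,0,0,0],[0,-0.8,0,-5.5,0,0,0],[0,-2,0,-4,0,0,0],[0,-2,0,-3.5,0,0,0],[0,0,0,0,0,0,0]]}}

```text
time_s: 5.2
tcp_pos: [0.5863, -0.076, 0.1247]
ee_rot: [[-0.013, -1.0, -0.001], [-1.0, 0.013, 0.0], [-0.0, 0.001, -1.0]]
wrist_force: [2.7, 1.1, 0.8]
gripper_width: 0.099
gripper_force: 30.0
```

Request:
{"name": "drive_tool", "arguments": {"rows": [[0,-1.8,0,-1,0,0,0],[0,-1.8,0,-1,0,0,0],[0,0,0,0,0,0,0],[0,0,0,0,0,0,0]]}}

```text
time_s: 5.53
tcp_pos: [0.5825, -0.0761, 0.1234]
ee_rot: [[-0.013, -1.0, -0.001], [-1.0, 0.013, 0.0], [-0.0, 0.001, -1.0]]
wrist_force: [1.8, 1.5, 0.7]
gripper_width: 0.105
gripper_force: 30.0
```

```bash
cat > look.py <<'E'
from h import *
np.set_printoptions(precision=1,suppress=True)
def look(name=None,wz=(83,98)):
    s=sense();c=capture('wrist')
    if name: save(name,c['frame'])
    print(s['time_s'],np.array(s['tcp_pos'])*1000,s['wrist_force'],s['gripper_width'])
    P=cloud(c,s)*1000
    Q=P[(P[:,0]>480)&(P[:,0]<640)&(P[:,1]>-110)&(P[:,1]<-40)]
    def e(lo,hi,x0,x1,y0,y1):
        q=Q[(Q[:,2]>lo)&(Q[:,2]<hi)&(Q[:,0]>x0)&(Q[:,0]<x1)&(Q[:,1]>y0)&(Q[:,1]<y1)];return len(q),np.percentile(q[:,[0,2]],[2,50,98],axis=0).ravel() if len(q) else 0
    for y in [(-102,-97),(-94,-86),(-61,-54),(-51,-46)]: print(y,'hook',e(75,80.5,560,587,*y),'gap',e(65,71,575,595,*y),'block',e(81,85,586,605,*y),'wire',e(*wz,576,606,*y))
    return s,c,Q
E
python3 -c "
from look import *
s,c,Q=look('w3.png')
L=Q[(Q[:,0]<530)&(Q[:,2]>110)&(Q[:,2]<145)&(abs(Q[:,1]+73)<10)];print('lever',len(L),np.percentile(L,[2,50,98],axis=0) if len(L) else '')
"
```

```text
5.5333 [582.5 -76.1 123.4] [1.8 1.5 0.7] 0.10536701435968898
(-102, -97) hook (0, 0) gap (0, 0) block (2, array([587.4,  84.8, 587.6,  84.8, 587.9,  84.9])) wire (176, array([576.5,  85. , 582.4,  87.4, 587.9,  89.3]))
(-94, -86) hook (375, array([566.3,  76. , 574.4,  78.5, 581.9,  79.7])) gap (60, array([577.7,  67.3, 589. ,  68.5, 594.8,  70.7])) block (239, array([589.3,  81.2, 594.2,  82.5, 598.9,  83.8])) wire (172, array([583.6,  83.1, 586.9,  86.4, 597.8,  88.4]))
(-61, -54) hook (0, 0) gap (0, 0) block (0, 0) wire (0, 0)
(-51, -46) hook (0, 0) gap (0, 0) block (0, 0) wire (0, 0)
lever 1388 [[487.1 -82.7 110.4]
 [495.9 -76.4 121.9]
 [499.4 -65.  131.1]]
```

View pics/w3.png

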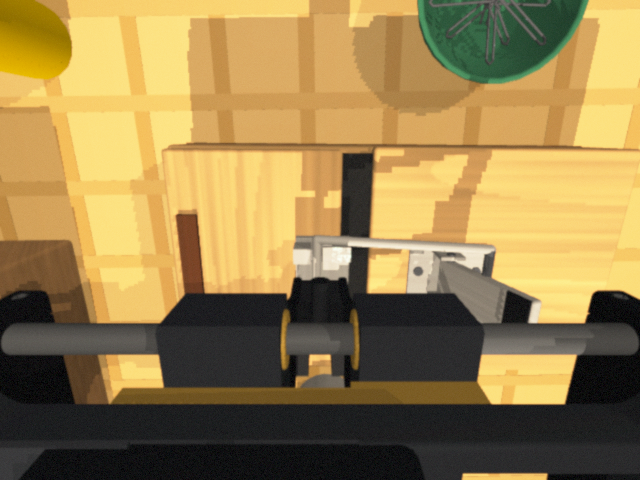

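```bash
python3 -c "
from look import *
s=sense();c=capture('wrist');P=cloud(c,s)*1000
Q=P[(P[:,1]>-96)&(P[:,1]<-85)&(P[:,2]>84.6)&(P[:,2]<96)&(P[:,0]>570)&(P[:,0]<606)]
print(len(Q),np.percentile(Q[:,[0,2]],[1,10,25,50,75,90,99],axis=0).T)
Q=P[(P[:,1]>-104)&(P[:,1]<-97)&(P[:,2]>70)&(P[:,0]>520)&(P[:,0]<606)]
for x in range(520,594,8):
  q=Q[(Q[:,0]>=x)&(Q[:,0]<x+8)];print(x+4,np.median(q[:,2]),end=' | ')
"
```

```text
167 [[583.6 583.7 584.7 585.8 587.  588.  588.2]
 [ 85.3  85.7  86.1  86.8  87.3  87.6  88.4]]
524 211.32928656625597 | 532 213.8768578532044 | 540 214.0300028204751 | 548 211.95684758325206 | 556 210.5583181720083 | 564 210.8580088475578 | 572 213.72275256087255 | 580 215.47431949830664 | 588 215.81709885009775 | 596 214.2258428842437 |
```

Request:
{"name": "drive_tool", "arguments": {"rows": [[0,0.5,0,-1.5,0,0,0],[0,0.4,0,-1.5,0,0,0],[0,0,0,0,0,0,0],[0,0,0,0,0,0,0]]}}

```text
time_s: 5.97
tcp_pos: [0.583, -0.0762, 0.1198]
ee_rot: [[-0.013, -1.0, -0.003], [-1.0, 0.013, 0.0], [-0.0, 0.003, -1.0]]
wrist_force: [-1.1, 2.0, -0.1]
gripper_width: 0.104
gripper_force: 30.0
```

```bash
cat > wire.py <<'E'
from look import *
import sys
lo,hi=float(sys.argv[1]),float(sys.argv[2])
s=sense();c=capture('wrist');P=cloud(c,s)*1000
print(s['time_s'],np.array(s['tcp_pos'])*1000,s['wrist_force'])
Q=P[(P[:,1]>-96)&(P[:,1]<-85)&(P[:,2]>60)&(P[:,2]<96)&(P[:,0]>562)&(P[:,0]<603)]
for x in range(578,596): 
    q=Q[(Q[:,0]>=x)&(Q[:,0]<x+1)][:,2]; print(x,len(q),np.percentile(q,[10,50,90]) if len(q) else '',end='; ')
Q=Q[(Q[:,2]>lo)&(Q[:,2]<hi)&(Q[:,0]>575)&(Q[:,0]<598)]
print('\nwire',len(Q),np.percentile(Q[:,[0,2]],[2,50,98],axis=0).T)
E
python3 wire.py 82 90
```

```text
5.9667 [583.  -76.2 119.8] [-1.1  2.  -0.1]
578 37 [68.4 78.4 79.2]; 579 22 [68.4 78.4 79.2]; 580 34 [76.5 78.4 79.3]; 581 36 [69.1 78.3 79.2]; 582 30 [68.1 81.9 83.2]; 583 24 [82.2 83.1 84. ]; 584 33 [83.1 83.7 84.8]; 585 38 [82.6 83.5 84. ]; 586 37 [82.1 83.  83.7]; 587 18 [81.4 82.1 83. ]; 588 38 [67.7 68.5 69.5]; 589 51 [68.3 76.  82.5]; 590 49 [69.6 82.1 83.2]; 591 47 [68.4 81.9 82.9]; 592 46 [68.8 81.9 83.4]; 593 42 [68.9 81.4 83. ]; 594 44 [68.2 81.7 83.1]; 595 52 [68.3 81.9 82.9]; 
wire 336 [[582.9 590.1 597.8]
 [ 82.1  82.9  84.6]]
```

Request:
{"name": "drive_tool", "arguments": {"rows": [[0,0.9,0,0,0,0,0],[0,0.4,0,-1.2,0,0,0],[0,0,0,0,0,0,0],[0,0,0,0,0,0,0]]}}

```text
time_s: 6.35
tcp_pos: [0.5847, -0.0762, 0.1189]
ee_rot: [[-0.013, -1.0, -0.002], [-1.0, 0.013, -0.0], [0.0, 0.002, -1.0]]
wrist_force: [-2.5, 2.7, -0.8]
gripper_width: 0.103
gripper_force: 30.0
```

```bash
python3 wire.py 80 90
```

```text
6.35 [584.7 -76.2 118.9] [-2.5  2.7 -0.8]
578 30 [68.7 78.1 78.8]; 579 30 [68.4 78.7 79.4]; 580 37 [69.4 78.4 79.2]; 581 36 [72.4 78.4 79.1]; 582 26 [67.5 68.6 69.4]; 583 13 [68.  68.7 69.5]; 584 39 [81.1 81.6 82.4]; 585 38 [81.8 82.5 83.4]; 586 38 [82.  82.8 83.6]; 587 30 [81.7 82.5 83.5]; 588 27 [80.5 81.4 82.9]; 589 52 [68.6 77.8 82.8]; 590 51 [68.7 82.1 83.5]; 591 45 [69.4 82.5 83.4]; 592 45 [68.1 81.5 83.2]; 593 44 [68.8 81.5 82.7]; 594 49 [70.1 81.9 83.3]; 595 50 [68.7 82.4 83.1]; 
wire 430 [[584.1 590.7 597.8]
 [ 80.2  82.5  83.8]]
```

Request:
{"name": "drive_tool", "arguments": {"rows": [[0,0,0,-1.2,0,0,0],[0,0.3,0,-1.2,0,0,0],[0,0,0,0,0,0,0],[0,0,0,0,0,0,0]]}}

```text
time_s: 6.73
tcp_pos: [0.5858, -0.0761, 0.1168]
ee_rot: [[-0.013, -1.0, 0.0], [-1.0, 0.013, 0.0], [-0.0, -0.0, -1.0]]
wrist_force: [-2.4, 2.6, -1.0]
gripper_width: 0.101
gripper_force: 30.0
```

```bash
python3 wire.py 77 90
```

```text
6.7333 [585.8 -76.1 116.8] [-2.4  2.6 -1. ]
578 33 [68.8 78.2 79.2]; 579 39 [68.4 78.2 78.9]; 580 37 [73.1 78.5 79.2]; 581 41 [68.2 78.3 79. ]; 582 29 [67.8 68.7 69.4]; 583 13 [67.3 68.3 68.8]; 584 30 [68.4 79.  80.3]; 585 36 [79.7 80.2 80.9]; 586 36 [79.9 80.8 81.5]; 587 24 [80.  80.8 81.4]; 588 34 [78.9 80.  80.6]; 589 51 [68.6 79.3 82.8]; 590 54 [68.3 81.9 83. ]; 591 46 [70.2 81.8 82.9]; 592 44 [68.  81.4 83.3]; 593 46 [68.8 81.6 83.1]; 594 49 [69.2 81.8 83.1]; 595 51 [68.6 81.5 83.1]; 
wire 639 [[575.2 588.1 597.6]
 [ 77.5  80.4  83.4]]
```

Request:
{"name": "drive_tool", "arguments": {"rows": [[0,-0.8,0,-0.6,0,0,0],[0,-0.1,0,-0.6,0,0,0],[0,0,0,0,0,0,0],[0,0,0,0,0,0,0]]}}

```text
time_s: 7.12
tcp_pos: [0.5858, -0.0761, 0.1162]
ee_rot: [[-0.013, -1.0, 0.002], [-1.0, 0.013, -0.0], [0.0, -0.002, -1.0]]
wrist_force: [0.2, 2.7, -0.3]
gripper_width: 0.106
gripper_force: 30.0
```

```bash
python3 wire.py 76 90
```

```text
7.1167 [585.8 -76.1 116.2] [ 0.2  2.7 -0.3]
578 40 [68.7 78.2 79.3]; 579 36 [69.2 78.4 79. ]; 580 41 [68.2 78.  78.9]; 581 26 [68.4 78.1 79.1]; 582 35 [68.  69.2 78.7]; 583 23 [68.  68.8 69.5]; 584 37 [77.9 78.9 79.9]; 585 37 [78.9 79.9 80.8]; 586 22 [79.6 80.4 80.9]; 587 36 [79.1 79.8 80.7]; 588 38 [77.8 79.  79.7]; 589 56 [68.3 81.6 83. ]; 590 48 [69.1 82.3 83.4]; 591 47 [68.2 81.6 83.1]; 592 45 [68.8 81.7 83.3]; 593 50 [69.6 82.1 83.3]; 594 50 [68.7 82.3 83.2]; 595 51 [68.7 81.8 83.3]; 
wire 680 [[575.4 588.1 597.5]
 [ 77.   79.8  83.7]]
```

Request:
{"name": "drive_tool", "arguments": {"rows": [[0,0.1,0,-1,0,0,0],[0,0.2,0,-1,0,0,0],[0,0.3,0,-1,0,0,0],[0,0,0,0,0,0,0],[0,0,0,0,0,0,0]]}}

```text
time_s: 7.58
tcp_pos: [0.5858, -0.0761, 0.1127]
ee_rot: [[-0.013, -1.0, 0.001], [-1.0, 0.013, -0.0], [0.0, -0.001, -1.0]]
wrist_force: [1.6, 1.7, -0.4]
gripper_width: 0.105
gripper_force: 30.0
```

```bash
python3 wire.py 76 90
```

```text
7.5833 [585.8 -76.1 112.7] [ 1.6  1.7 -0.4]
578 43 [68.2 78.4 79.3]; 579 39 [68.8 78.2 79.2]; 580 46 [68.4 78.3 79.2]; 581 31 [68.  76.7 78.7]; 582 36 [68.  69.2 78.8]; 583 30 [74.2 75.4 76.3]; 584 38 [75.7 76.5 77.5]; 585 38 [75.8 76.7 77.3]; 586 33 [75.5 76.2 77.1]; 587 22 [75.  75.5 76.5]; 588 39 [67.5 68.5 68.9]; 589 52 [68.2 77.2 82.9]; 590 56 [68.6 81.7 83.3]; 591 47 [70.4 82.  83.1]; 592 56 [68.4 81.7 83.1]; 593 49 [68.3 81.3 83.1]; 594 47 [69.1 81.7 83.2]; 595 46 [69.5 81.9 83. ]; 
wire 614 [[575.5 589.2 597.7]
 [ 76.1  79.1  83.5]]
```

Request:
{"name": "drive_tool", "arguments": {"rows": [[0,0.7,0,-1,0,0,0],[0,0.5,0,-1,0,0,0],[0,0.3,0,-0.9,0,0,0],[0,0,0,0,0,0,0],[0,0,0,0,0,0,0]]}}

```text
time_s: 8.05
tcp_pos: [0.5862, -0.0762, 0.1095]
ee_rot: [[-0.013, -1.0, -0.002], [-1.0, 0.013, -0.0], [0.0, 0.002, -1.0]]
wrist_force: [-1.5, 2.2, 0.3]
gripper_width: 0.099
gripper_force: 30.0
```

```bash
python3 wire.py 71 77
```

```text
8.05 [586.2 -76.2 109.5] [-1.5  2.2  0.3]
578 50 [68.6 78.1 79.3]; 579 49 [68.7 78.  79.3]; 580 43 [68.6 78.2 79. ]; 581 49 [68.1 78.2 79.4]; 582 38 [67.8 71.4 72.8]; 583 34 [72.3 73.2 74.1]; 584 24 [72.9 73.6 74.7]; 585 43 [72.7 73.6 93.5]; 586 40 [72.  72.8 92.9]; 587 43 [68.2 70.9 72.6]; 588 38 [67.6 68.6 76.7]; 589 58 [69.2 82.  86.1]; 590 51 [68.3 82.  83.1]; 591 52 [68.2 81.6 83.3]; 592 57 [68.7 81.8 83.3]; 593 58 [68.4 81.9 83.1]; 594 54 [69.5 82.3 83.3]; 595 56 [68.6 82.  83.4]; 
wire 242 [[575.7 585.6 597. ]
 [ 71.2  73.2  76.8]]
```

Request:
{"name": "drive_tool", "arguments": {"rows": [[0,-1,0,0.2,0,0,0],[0,-1,0,0,0,0,0],[0,-1,0,0,0,0,0],[0,-1,0,0,0,0,0],[0,0,0,0,0,0,0]]}}

```text
time_s: 8.52
tcp_pos: [0.5838, -0.0761, 0.1106]
ee_rot: [[-0.013, -1.0, 0.003], [-1.0, 0.013, 0.0], [-0.0, -0.003, -1.0]]
wrist_force: [1.5, 1.8, -0.6]
gripper_width: 0.102
gripper_force: 30.0
```

```bash
python3 wire.py 71 76
```

```text
8.5167 [583.8 -76.1 110.6] [ 1.5  1.8 -0.6]
578 47 [68.5 78.1 79.1]; 579 47 [68.3 78.1 78.9]; 580 43 [69.4 78.4 79.4]; 581 43 [73.5 78.2 79.2]; 582 38 [73.7 74.7 75.5]; 583 35 [74.  74.6 75.6]; 584 29 [73.4 74.3 79.1]; 585 42 [72.  73.  74.6]; 586 41 [68.  68.5 69.1]; 587 39 [67.9 68.4 69.4]; 588 24 [67.8 68.6 69.6]; 589 67 [68.1 81.  82.8]; 590 51 [68.9 82.4 83.2]; 591 52 [68.6 81.2 82.9]; 592 50 [68.5 81.8 83.1]; 593 48 [69.  81.6 83.1]; 594 57 [68.4 82.  83.2]; 595 60 [68.7 82.  83.6]; 
wire 202 [[575.6 584.5 597.2]
 [ 71.4  74.   75.7]]
```

Request:
{"name": "drive_tool", "arguments": {"rows": [[0,0,0,-1,0,0,0],[0,0,0,0,0,0,0],[0,-1,0,-0.2,0,0,0],[0,0,0,0,0,0,0],[0,0,0,0,0,0,0]]}}

```text
time_s: 8.98
tcp_pos: [0.5828, -0.0761, 0.1095]
ee_rot: [[-0.013, -1.0, 0.002], [-1.0, 0.013, -0.0], [0.0, -0.002, -1.0]]
wrist_force: [4.5, 3.2, 3.8]
gripper_width: 0.104
gripper_force: 30.0
```

```bash
python3 wire.py 71 76
```

```text
8.9833 [582.8 -76.1 109.5] [4.5 3.2 3.8]
578 48 [68.1 78.2 79.1]; 579 39 [72.3 78.4 79. ]; 580 48 [72.7 77.9 79.3]; 581 47 [73.6 78.1 79.7]; 582 42 [72.4 73.4 74.2]; 583 32 [71.9 73.  94.5]; 584 38 [68.1 69.1 92.9]; 585 47 [66.4 68.5 93.7]; 586 41 [67.4 68.5 69.8]; 587 32 [67.5 68.6 69.3]; 588 38 [67.5 68.5 73.7]; 589 66 [68.3 81.3 83.1]; 590 57 [68.4 81.9 82.8]; 591 53 [68.9 81.8 83. ]; 592 54 [68.  81.9 83.2]; 593 58 [67.9 82.1 86.5]; 594 55 [68.4 82.1 88.9]; 595 63 [68.5 81.9 91.4]; 
wire 183 [[575.7 583.4 597.2]
 [ 71.4  73.1  75.8]]
```

Request:
{"name": "drive_tool", "arguments": {"rows": [[0,-0.8,0,0.3,0,0,0],[0,-0.8,0,0,0,0,0],[0,-0.6,0,0,0,0,0],[0,0,0,0,0,0,0],[0,0,0,0,0,0,0]]}}

```text
time_s: 9.45
tcp_pos: [0.5799, -0.0761, 0.1095]
ee_rot: [[-0.013, -1.0, 0.001], [-1.0, 0.013, 0.0], [-0.0, -0.001, -1.0]]
wrist_force: [4.1, 2.5, 5.3]
gripper_width: 0.101
gripper_force: 30.0
```

```bash
python3 wire.py 71 76
```

```text
9.45 [579.9 -76.1 109.5] [4.1 2.5 5.3]
578 47 [73.  78.3 79.4]; 579 36 [72.8 78.  87. ]; 580 40 [73.4 78.2 92.7]; 581 49 [72.9 78.1 82.2]; 582 48 [67.  68.7 93.2]; 583 45 [67.7 68.7 83.8]; 584 23 [67.6 68.5 95.2]; 585 41 [67.5 68.2 69.3]; 586 41 [66.5 68.7 69.6]; 587 40 [67.3 68.6 69.5]; 588 52 [67.9 70.8 82.2]; 589 50 [68.9 82.2 83.3]; 590 59 [68.2 82.1 83.5]; 591 59 [68.4 82.1 85.2]; 592 67 [68.2 82.  91.1]; 593 65 [68.2 82.2 91.9]; 594 59 [68.9 81.9 85.6]; 595 53 [68.5 82.  83.1]; 
wire 124 [[575.6 581.6 597.1]
 [ 71.1  73.1  75.9]]
```

Request:
{"name": "drive_tool", "arguments": {"rows": [[0,-0.5,0,0.4,0,0,0],[0,-0.5,0,0,0,0,0],[0,0,0,0,0,0,0],[0,0,0,0,0,0,0]]}}

```text
time_s: 9.83
tcp_pos: [0.5787, -0.0761, 0.1095]
ee_rot: [[-0.013, -1.0, -0.0], [-1.0, 0.013, 0.0], [-0.0, 0.0, -1.0]]
wrist_force: [5.1, 2.6, 3.9]
gripper_width: 0.105
gripper_force: 30.0
```

```bash
python3 -c "
from look import *
s=sense();c=capture('wrist');P=cloud(c,s)*1000
print(np.array(s['tcp_pos'])*1000,s['wrist_force'])
for y0,y1 in [(-96,-85),(-84,-78)]:
  Q=P[(P[:,1]>y0)&(P[:,1]<y1)&(P[:,2]>71)&(P[:,2]<76)&(P[:,0]>575)&(P[:,0]<587)]
  print(len(Q),np.percentile(Q[:,[0,2]],[2,50,98],axis=0).T)
Q=P[(P[:,1]>-96)&(P[:,1]<-85)&(P[:,2]>77)&(P[:,2]<80)&(P[:,0]>555)&(P[:,0]<586)];print('hook',np.percentile(Q[:,0],[2,98]))
"
```

```text
[578.7 -76.1 109.5] [5.1 2.6 3.9]
63 [[575.6 578.7 580.9]
 [ 71.4  73.   74.7]]
54 [[576.6 578.8 581.1]
 [ 71.7  72.8  74.5]]
hook [565.9 581.5]
```

Request:
{"name": "drive_tool", "arguments": {"rows": [[20,0,0,0,0,0,0],[35,0,0,0,0,0,0],[35,0,0,0,0,0,0],[35,0,0,8,0,0,0],[35,0,0,20,0,0,0]]}}

```text
time_s: 10.3
tcp_pos: [0.575, -0.0767, 0.1343]
ee_rot: [[-0.014, -1.0, -0.011], [-1.0, 0.014, -0.001], [0.001, 0.011, -1.0]]
wrist_force: [-0.2, -0.3, 0.2]
gripper_width: 0.329
gripper_force: 0.0
```

Request:
{"name": "drive_tool", "arguments": {"rows": [[20,0,0,25,0,0,0],[0,0,0,25,0,0,0],[0,0,0,20,0,0,0],[0,0,0,0,0,0,0]]}}

```text
time_s: 10.63
tcp_pos: [0.58, -0.0768, 0.2125]
ee_rot: [[-0.012, -1.0, 0.007], [-1.0, 0.012, -0.001], [0.001, -0.007, -1.0]]
wrist_force: [0.5, 0.1, 0.3]
gripper_width: 0.128
gripper_force: 0.0
```

```bash
python3 -c "
from look import *
s=sense();c=capture('wrist');save('w4.png',c['frame']);P=cloud(c,s)*1000
print(s['time_s'],np.array(s['tcp_pos'])*1000,s['wrist_force'],s['joints'])
for y0,y1 in [(-96,-85),(-84,-78)]:
  Q=P[(P[:,1]>y0)&(P[:,1]<y1)&(P[:,2]>71)&(P[:,2]<76)&(P[:,0]>570)&(P[:,0]<587)]
  print(len(Q),np.percentile(Q[:,[0,2]],[2,50,98],axis=0).T if len(Q) else '')
Q=P[(abs(P[:,1]+74)<12)&(P[:,2]>88)&(P[:,2]<110)&(abs(P[:,0]-582)<15)];print('bar',len(Q),np.percentile(Q,[2,50,98],axis=0) if len(Q) else '')
Q=P[(abs(P[:,1]+73)<9)&(P[:,2]>70)&(P[:,2]<140)&(P[:,0]>440)&(P[:,0]<530)]
for x in range(455,525,5):
  q=Q[(Q[:,0]>=x)&(Q[:,0]<x+5)];print(x,len(q),np.percentile(q[:,2],[10,50,90]) if len(q) else '',end=';')
"
```

```text
10.6333 [580.  -76.8 212.5] [0.5 0.1 0.3] [  8.4  19.3  -8.2   0.1 -62.2  -9.1]
34 [[571.  577.9 581.3]
 [ 71.2  73.4  75.8]]
10 [[577.2 578.9 581.4]
 [ 71.3  72.8  75. ]]
bar 385 [[575.9 -85.6  97.3]
 [580.6 -74.  101. ]
 [585.4 -62.5 102.9]]
455 0 ;460 0 ;465 0 ;470 0 ;475 101 [123.2 124.4 125.8];480 230 [121.5 124.2 126. ];485 273 [112.2 117.2 120.5];490 230 [104.8 108.1 111.1];495 217 [ 97.8 100.9 103.9];500 199 [90.5 93.5 96.4];505 183 [82.9 86.1 89.1];510 138 [76.6 79.2 82. ];515 0 ;520 0 ;
```

View pics/w4.png

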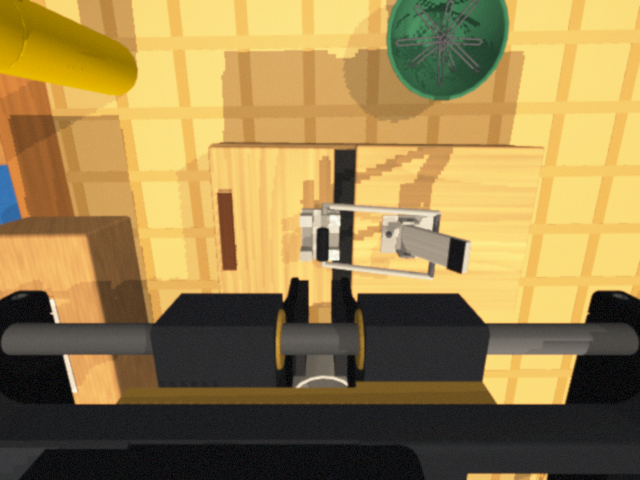

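Request:
{"name": "drive_tool", "arguments": {"rows": [[0,-35,2,0,0,0,0],[0,-35,2,-10,0,0,0],[0,0,0,-22,0,0,0],[0,0,0,-22,0,0,0],[0,0,0,-18,0,0,0]]}}

```text
time_s: 11.1
tcp_pos: [0.506, -0.0725, 0.1337]
ee_rot: [[-0.014, -1.0, -0.004], [-1.0, 0.014, -0.0], [0.0, 0.004, -1.0]]
wrist_force: [0.8, 0.1, 0.3]
gripper_width: 0.008
gripper_force: 0.0
```

Request:
{"name": "drive_tool", "arguments": {"rows": [[0,0,0,0,0,0,0],[0,-4,0,-2,0,0,0],[0,0,0,0,0,0,0]]}}

```text
time_s: 11.35
tcp_pos: [0.5039, -0.0724, 0.1335]
ee_rot: [[-0.013, -1.0, -0.002], [-1.0, 0.013, -0.0], [0.0, 0.002, -1.0]]
wrist_force: [-0.9, 0.8, -0.2]
gripper_width: 0.004
gripper_force: 0.0
```

Request:
{"name": "drive_tool", "arguments": {"rows": [[0,-2,0,0,0,0,0],[0,-2,0,-0.5,0,0,0],[0,0,0,0,0,0,0]]}}

```text
time_s: 11.6
tcp_pos: [0.5006, -0.0721, 0.1338]
ee_rot: [[-0.013, -1.0, 0.001], [-1.0, 0.013, 0.0], [-0.0, -0.001, -1.0]]
wrist_force: [-1.1, 0.3, -0.4]
gripper_width: 0.008
gripper_force: 0.0
```

Request:
{"name": "drive_tool", "arguments": {"rows": [[0,-2,0,-1,0,0,0],[0,-2,0,-1,0,0,0],[0,0,0,0,0,0,0]]}}

```text
time_s: 11.85
tcp_pos: [0.4961, -0.0722, 0.131]
ee_rot: [[-0.013, -1.0, -0.0], [-1.0, 0.013, 0.0], [-0.0, 0.0, -1.0]]
wrist_force: [-0.8, 0.3, -0.2]
gripper_width: 0.007
gripper_force: 0.0
```

Request:
{"name": "drive_tool", "arguments": {"rows": [[0,-2,0,0,0,0,0],[0,-2,0,-0.5,0,0,0],[0,0,0,0,0,0,0]]}}

```text
time_s: 12.1
tcp_pos: [0.4934, -0.072, 0.1309]
ee_rot: [[-0.013, -1.0, 0.002], [-1.0, 0.013, 0.0], [-0.0, -0.002, -1.0]]
wrist_force: [2.8, 0.5, -0.2]
gripper_width: 0.008
gripper_force: 0.7
```

Request:
{"name": "drive_tool", "arguments": {"rows": [[0,-2,0,-1,0,0,0],[0,0,0,0,0,0,0]]}}

```text
time_s: 12.27
tcp_pos: [0.4915, -0.072, 0.1299]
ee_rot: [[-0.013, -1.0, 0.002], [-1.0, 0.013, 0.0], [-0.0, -0.002, -1.0]]
wrist_force: [2.9, -0.3, -0.3]
gripper_width: 0.007
gripper_force: 1.2
```

Request:
{"name": "drive_tool", "arguments": {"rows": [[0,-1.8,0,-1.2,0,0,0],[0,-1.7,0,-1.2,0,0,0],[0,-1.7,0,-1.3,0,0,0],[0,-1.6,0,-1.4,0,0,0]]}}

```text
time_s: 12.6
tcp_pos: [0.4847, -0.072, 0.1247]
ee_rot: [[-0.013, -1.0, 0.002], [-1.0, 0.013, 0.0], [-0.0, -0.002, -1.0]]
wrist_force: [3.8, 0.6, 1.4]
gripper_width: 0.006
gripper_force: 1.8
```

Request:
{"name": "drive_tool", "arguments": {"rows": [[0,-1.6,0,-1.5,0,0,0],[0,-1.5,0,-1.6,0,0,0],[0,-1.4,0,-1.6,0,0,0]]}}

```text
time_s: 12.85
tcp_pos: [0.4793, -0.0722, 0.1197]
ee_rot: [[-0.013, -1.0, 0.0], [-1.0, 0.013, -0.0], [0.0, -0.0, -1.0]]
wrist_force: [3.3, -0.1, 1.6]
gripper_width: 0.002
gripper_force: 1.6
```

Request:
{"name": "drive_tool", "arguments": {"rows": [[0,-1.1,0,-1.8,0,0,0],[0,-1,0,-1.9,0,0,0],[0,0,0,0,0,0,0]]}}

```text
time_s: 13.1
tcp_pos: [0.4759, -0.0723, 0.1153]
ee_rot: [[-0.013, -1.0, -0.003], [-1.0, 0.013, -0.0], [0.0, 0.003, -1.0]]
wrist_force: [2.1, 0.4, 0.5]
gripper_width: 0.006
gripper_force: 0.8
```

```bash
python3 -c "
from look import *
s=sense();c=capture('wrist');save('w5.png',c['frame']);P=cloud(c,s)*1000
print(s['time_s'],np.array(s['tcp_pos'])*1000,s['wrist_force'])
for y0,y1 in [(-96,-85),(-84,-78)]:
  Q=P[(P[:,1]>y0)&(P[:,1]<y1)&(P[:,2]>68)&(P[:,2]<76)&(P[:,0]>570)&(P[:,0]<587)]
  print(len(Q),np.percentile(Q[:,[0,2]],[2,50,98],axis=0).T if len(Q) else '')
Q=P[(P[:,1]>-96)&(P[:,1]<-85)&(P[:,2]>77)&(P[:,2]<80)&(P[:,0]>550)&(P[:,0]<586)];print('hook',len(Q),np.percentile(Q[:,0],[2,98]))
Q=P[(abs(P[:,1]+74)<12)&(P[:,2]>88)&(P[:,2]<110)&(abs(P[:,0]-582)<15)];print('bar',len(Q),np.percentile(Q,[2,50,98],axis=0) if len(Q) else '')
"
```

```text
13.1 [475.9 -72.3 115.3] [2.1 0.4 0.5]
303 [[570.6 584.  586.6]
 [ 68.1  70.5  75.9]]
166 [[570.9 575.7 586.7]
 [ 68.2  69.4  75.7]]
hook 494 [561.6 585.1]
bar 848 [[567.1 -85.5  90.6]
 [569.8 -73.8 102.8]
 [574.9 -62.5 104.4]]
```

View pics/w5.png

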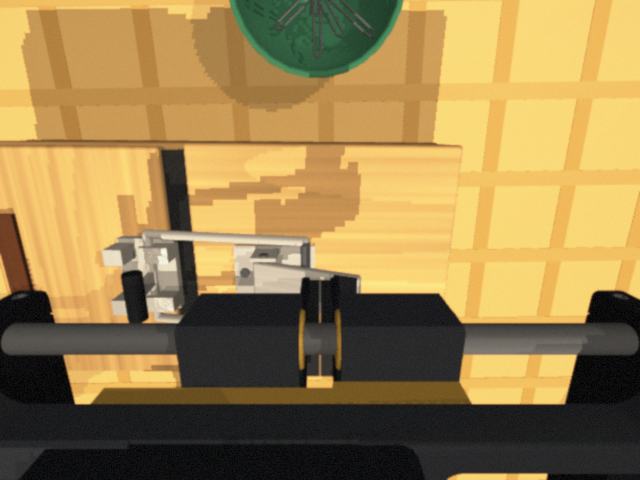

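```bash
python3 -c "
from look import *
s=sense();c=capture('wrist');P=cloud(c,s)*1000
for y0,y1 in [(-95,-86),(-83,-78)]:
  Q=P[(P[:,1]>y0)&(P[:,1]<y1)&(P[:,2]>60)&(P[:,2]<90)]
  print(y0)
  for x in range(550,600,2):
    q=Q[(Q[:,0]>=x)&(Q[:,0]<x+2)][:,2];print(x,np.percentile(q,[10,50,90]),end=';')
Q=P[(abs(P[:,2]-63)<2)&(P[:,1]>-135)&(P[:,1]<-110)&(P[:,0]>530)&(P[:,0]<580)];x=np.sort(Q[:,0]);i=np.argmax(np.diff(x));print('\nstripe gap',x[i],x[i+1])
"
```

```text
-95
550 [62.2 62.9 63.8];552 [61.8 62.  62.5];554 [60.1 60.1 60.1];556 [60.2 60.2 60.2];558 [60.1 60.2 60.4];560 [65.4 72.3 78. ];562 [65.6 77.4 79.1];564 [69.  77.9 79.3];566 [69.1 78.  79. ];568 [69.  78.1 79.2];570 [68.8 78.2 79.2];572 [73.7 77.8 79.3];574 [75.3 78.4 79.3];576 [76.7 78.4 79.3];578 [68.1 68.7 69.5];580 [68.  68.5 69.1];582 [68.2 68.9 77.1];584 [69.2 76.4 82.5];586 [69.7 82.  83.1];588 [69.1 82.1 83.2];590 [68.7 82.1 83.2];592 [69.4 82.1 83.3];594 [77.9 82.1 83. ];596 [63.2 63.7 63.8];598 [62.4 62.9 63.8];-83
550 [62.5 63.1 63.7];552 [61.7 62.3 62.8];Traceback (most recent call last):
  File "<string>", line 8, in <module>
    q=Q[(Q[:,0]>=x)&(Q[:,0]<x+2)][:,2];print(x,np.percentile(q,[10,50,90]),end=';')
                                               ~~~~~~~~~~~~~^^^^^^^^^^^^^^
    return _quantile_unchecked(
        a, q, axis, out, overwrite_input, method, keepdims, weights)
    return _ureduce(a,
                    func=_quantile_ureduce_func,
    ...<5 lines>...
                    overwrite_input=overwrite_input,
                    method=method)
    r = func(a, **kwargs)
    result = _quantile(arr,
                       quantiles=q,
    ...<2 lines>...
                       out=out,
                       weights=wgt)
    slices_having_nans = np.isnan(arr[-1, ...])
                                  ~~~^^^^^^^^^
IndexError: index -1 is out of bounds for axis 0 with size 0
```

Request:
{"name": "drive_tool", "arguments": {"rows": [[0,-0.9,0,-2,0,0,0],[0,-0.8,0,-2,0,0,0],[0,-0.8,0,-2,0,0,0]]}}

```text
time_s: 13.45
tcp_pos: [0.4736, -0.0723, 0.1095]
ee_rot: [[-0.013, -1.0, -0.002], [-1.0, 0.013, -0.0], [0.0, 0.002, -1.0]]
wrist_force: [-1.3, 0.5, 1.0]
gripper_width: 0.006
gripper_force: 0.7
```

Request:
{"name": "drive_tool", "arguments": {"rows": [[0,-0.6,0,-2,0,0,0],[0,-0.5,0,-2,0,0,0],[0,-0.4,0,-2,0,0,0]]}}

```text
time_s: 13.7
tcp_pos: [0.4726, -0.0723, 0.1035]
ee_rot: [[-0.013, -1.0, -0.002], [-1.0, 0.013, -0.0], [0.0, 0.002, -1.0]]
wrist_force: [-0.9, -0.1, 0.0]
gripper_width: 0.006
gripper_force: 0.3
```

Request:
{"name": "drive_tool", "arguments": {"rows": [[0,0,0,-1.5,0,0,0],[0,0,0,-1,0,0,0],[0,0,0,0,0,0,0]]}}

```text
time_s: 13.95
tcp_pos: [0.4732, -0.0722, 0.1012]
ee_rot: [[-0.013, -1.0, -0.001], [-1.0, 0.013, -0.0], [0.0, 0.001, -1.0]]
wrist_force: [-0.4, -0.6, -0.2]
gripper_width: 0.006
gripper_force: 0.0
```

```bash
cat > chk.py <<'E'
from look import *
s=sense();c=capture('wrist');P=cloud(c,s)*1000
print(s['time_s'],np.array(s['tcp_pos'])*1000,s['wrist_force'])
Q=P[(P[:,1]>-95)&(P[:,1]<-86)&(P[:,2]>77)&(P[:,2]<80)&(P[:,0]>545)&(P[:,0]<583)];print('hook',len(Q),np.percentile(Q[:,0],[3,97]) if len(Q) else '')
Q=P[(abs(P[:,1]+73)<11)&(P[:,2]>66)&(P[:,2]<130)]
for x in range(450,510,4):
    q=Q[(Q[:,0]>=x)&(Q[:,0]<x+4)][:,2]
    if len(q)>3: print(x,np.percentile(q,[10,50,90]),end=';')
Q=P[(abs(P[:,1]+74)<12)&(P[:,2]>88)&(P[:,2]<110)&(abs(P[:,0]-575)<20)];print('\nbar',len(Q),np.percentile(Q,[2,50,98],axis=0)if len(Q) else '')
E
python3 chk.py
```

```text
13.95 [473.2 -72.2 101.2] [-0.4 -0.6 -0.2]
hook 447 [561.6 577.1]
450 [80.5 81.6 82.1];454 [80.  83.1 83.8];458 [80.4 83.2 84. ];462 [80.7 83.1 84.8];466 [ 81.8 100.8 119.8];470 [ 82.  104.  121.7];474 [ 81.9 104.  121.5];478 [ 82.3 104.3 121.2];482 [ 80.4  82.6 100.3];486 [80.6 81.9 82.8];490 [79.8 81.9 82.7];494 [80.2 81.9 82.6];498 [80.8 81.9 82.8];502 [81.2 82.1 82.7];506 [81.1 82.  82.9];
bar 857 [[563.8 -85.7  97. ]
 [566.5 -77.4 102. ]
 [571.9 -68.1 104.1]]
```

Request:
{"name": "drive_tool", "arguments": {"rows": [[0,0,0,-1,0,0,0],[0,0,0,-0.6,0,0,0],[0,0,0,0,0,0,0]]}}

```text
time_s: 14.25
tcp_pos: [0.4735, -0.0722, 0.1003]
ee_rot: [[-0.013, -1.0, 0.0], [-1.0, 0.013, -0.0], [0.0, -0.0, -1.0]]
wrist_force: [-0.3, 0.2, 1.8]
gripper_width: 0.011
gripper_force: 1.5
```

Request:
{"name": "drive_tool", "arguments": {"rows": [[0,0,0,-0.6,0,0,0],[0,0,0,0,0,0,0]]}}

```text
time_s: 14.42
tcp_pos: [0.4736, -0.0721, 0.1002]
ee_rot: [[-0.013, -1.0, 0.001], [-1.0, 0.013, -0.0], [0.0, -0.001, -1.0]]
wrist_force: [-2.5, 1.2, 7.6]
gripper_width: 0.007
gripper_force: 3.5
```

Firm stop at flat (tip z ≈ 81 mm). Retreat and check.

Request:
{"name": "drive_tool", "arguments": {"rows": [[0,0,0,5,0,0,0],[0,0,0,25,0,0,0],[0,10,0,35,0,0,0],[0,20,0,35,0,0,0],[0,20,0,20,0,0,0]]}}

```text
time_s: 14.83
tcp_pos: [0.525, -0.0723, 0.2239]
ee_rot: [[-0.012, -1.0, 0.006], [-1.0, 0.012, -0.0], [-0.0, -0.006, -1.0]]
wrist_force: [1.3, 0.6, 0.4]
gripper_width: 0.007
gripper_force: 0.0
```

Request:
{"name": "drive_tool", "arguments": {"rows": [[0,0,0,0,0,0,0],[0,0,0,0,0,0,0],[0,0,0,0,0,0,0]]}}

```text
time_s: 15.08
tcp_pos: [0.522, -0.0721, 0.2181]
ee_rot: [[-0.014, -1.0, -0.003], [-1.0, 0.014, 0.0], [-0.0, 0.003, -1.0]]
wrist_force: [0.6, 0.4, -0.3]
gripper_width: 0.009
gripper_force: 0.0
```

```bash
python3 chk.py; python3 -c "
from h import *
c=capture('wrist');save('w6.png',c['frame'])
t=capture('top')
for l in ['glass','bowl','tube_box','clock','hairbrush','spec_holder']:
  r=masks_of(l,t); print(l,np.median(cloud(t,None,r[0]['region']),0).round(3) if r else None)
"
```

```text
15.0833 [522.  -72.1 218.1] [ 0.6  0.4 -0.3]
hook 160 [562.1 577.2]
450 [79.3 79.9 80.3];454 [81.9 82.9 83.9];458 [82.2 83.2 84. ];462 [82.2 83.1 83.9];466 [80.9 82.  83.5];470 [80.8 81.8 82.7];474 [81.  81.9 82.9];478 [81.  81.8 82.8];482 [81.  81.9 82.7];486 [80.9 81.8 82.7];490 [80.9 81.9 82.8];494 [81.  82.  82.9];498 [81.1 81.9 82.9];502 [81.1 82.  83. ];506 [81.1 82.  83. ];
bar 369 [[564.5 -85.7  98.9]
 [568.6 -74.3 102.2]
 [573.8 -62.8 104.1]]
glass [ 0.324 -0.425  0.018]
bowl [ 0.476 -0.237  0.018]
tube_box [ 0.76  -0.214  0.146]
clock [0.77  0.267 0.071]
hairbrush [ 0.322 -0.425  0.018]
spec_holder [ 0.495 -0.076  0.081]
```

View pics/w6.png

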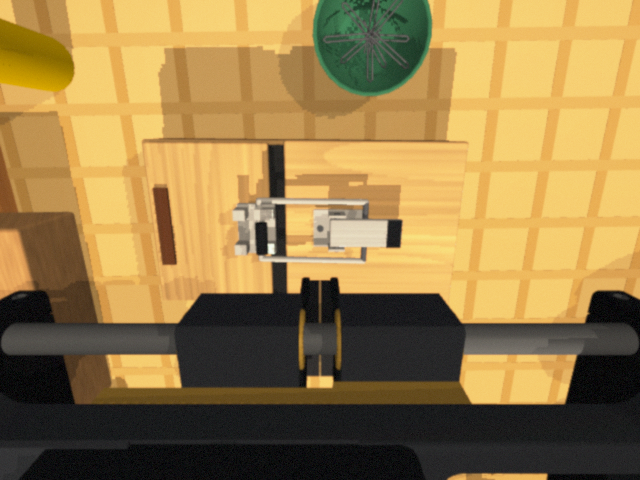

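The lever lies flat, with the loop hooked under the lips and the lid still drawn in about 5 mm after I backed the arm off. The arm is clear, so I'm handing in.

```bash
python3 -c "
from station import *
print(finish_job())"
```

```text
the job is handed in; nothing more can be done
None
```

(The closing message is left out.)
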